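# Raise the sash of a weighing enclosure to the marked height

## Robot

A 6-joint arm with a two-finger parallel gripper is mounted at the origin on the work surface. World frame = base frame: x ahead of the robot, y to its left, z up, the work surface at z = 0. Lengths are in mm, angles in rad, forces in N, time in s.
With the tool pointing down it reaches from about 300 to 750 mm from the base axis. Payload 8.5 kg.
Tool frame: the origin (TCP) lies at the very end of the fingers, on their centre line; the grasp point (between the pads) lies 19 mm behind it (r.tcp_to_grasp is the z of the grasp point in the tool frame, in mm); z points along the fingers, y is the line along which they close (so a half turn about z gives the same grasp; the last joint's range is limited). The gripper opens to 85 mm and grips with 20 to 120 N. Pads are 22 mm wide; open, the fingers measure 114 mm over their backs; the gripper's body (76 mm by 85 mm) begins 54 mm behind the grasp point. The pads swing forward as they close: fully open they stand 13 mm farther back than shut.
Start: joints at [0.914, 0.381, 1.297, -0, 1.464, -0.215], TCP at [235.151, 497.176, 231.322] pointing down, gripper open.
Joint ranges: [-3.11, 3.11], [-0.89, 2.33], [0.22, 2.48], [-1.42, 4.56], [0.17, 2.85], [-2.88, 2.88]. Speed limits (rad/s): [2.39, 2.39, 3.14, 3.14, 3.14, 3.14].

## Interface

Orientations are given as a unit quaternion [w, x, y, z].
In Python, from workcell import r gives the robot as it stands.
- The arm moves only by the tool arm_command, never from a script. Its argument "motion" is a list of rows, each a list of 5 numbers: the shift along the tool's x, y, z in cm, then the turn about the tool's z in degrees, then the finger opening in cm, from 0 to 8.54. In form: [[x, y, z, yaw, fingers], ...]. A call has 1 to 10 rows; each row shifts and turns the commanded pose from where the row before left it, along the tool's axes as they then stand; what a row does not reach is not made up. A row lasts 1/10 s, in which the tool goes at most 50 mm and 8.59 degrees, less where a joint would pass 70% of its speed; a pose out of reach is approached as far as the arm can. A call with a gripper value outside its range is refused whole. The fingers move at their own pace and stop on an object; "grip_force" is the grip in N (left out, the last holds). Time passes only in rows, so rows that do not move let the fingers close. It gives the time, the measured TCP pose, the force, the opening and the grip force at its end, in the units of the state.
- r.observe(): the state, without advancing time (a new reading comes with each control period).
- r.get_image(name): name is "side" or "top"; returns a dict with "frame" (384x512x3 uint8, red, green, blue), "z_map" (384x512 float32, mm along the optical axis (not along the pixel's ray), 0 where there is no reading), "vfov" (degrees; the focal length in pixels is half the picture's height over the tangent of half this angle, whatever the lens; pixels are square), "cx", "cy" (the principal point, pixels), "origin" and "attitude" of the camera in the world. Camera axes: x right, y up, looking along -z (the intrinsics and any distortion apply to the point x, -y, -z); pixel columns grow to the right and rows downward; lengths in mm; the calibration is good to about 2 mm. A picture is of the moment at which its call begins.
- r.job_done(): hands the job in; it is judged then, once.
The state is a dict: "clock": time; "q": joint angles; "qd": joint speeds; "joint_torque": joint torques, N m; "eef_pos": TCP position; "ee_rot": TCP orientation; "contact_force": force on the tool from outside, world axes, zero at the start; "wrist_torque": the same for the moment, N m; "grip_width": opening from 0.0 (shut) to 1.0 (fully open); "finger_force": force on a finger pad.
Only numpy, scipy, OpenCV 4.12 (cv2) and the standard library are available. Lean on these libraries where they do the work, as an engineer would, in place of code of your own. Each camera call takes 0.05 s, during which the arm holds its last target. There are 200 camera calls.

## Task

Push the counterweighted window of the weighing enclosure up from beneath its lip, smoothly and without flinging it, until the lip is level with the brass height marker on the post, then let go and leave it there. Only push with the fingers: do not pinch the lip, and leave the marker, the beaker, the bottle and the vial rack as they stand.

Things in the scene. Friction and masses are not known exactly. Their poses are not given: they have to be found in the camera images.
- enclosure: clear weighing enclosure, fixed, on rubber feet 5 to 35 mm high; 260 deep (x), 480 wide (y), 430 mm high; origin: centre of base plate's underside, own -x is the front, facing the robot. The front leans 25 deg back from upright; posts (26 x 30 mm) rise from x -115, y +-215, z 30. Base plate 30 thick, front edge x -130; open slot of 80 mm or more below the sash. Balance pan 12 high at x 40, y 0
- sash (a joint): height of the sliding window up the leaning front, in m along the slope; 0 = lowest, 0.195 = top stop. It is counterweighted: it stays where it is left and takes about 3 to 7 N to slide either way. The lip is exactly level with the marker when joint sash equals joint mark
- lip_edge (a point): middle of the front edge of the grey lip on the window's lower edge, halfway up its 10 mm thickness. Axes: z up the slope (sliding direction), -x outwards, y along the lip. The lip is 340 mm wide, stands 43 mm out from mid-pane at right angles to it (points to the robot, rising outwards 25 deg): a 5 mm lower layer and a 5 mm cap set back 4 mm. Push on its underside, 5 mm below this point
- mark (a joint): height of the marker up the leaning front, in m along the slope, on the same scale as joint sash
- mark_mid (a point): middle of the marker's height, at its front, near the lip's end. The marker is a brass block 56 wide, 16 tall, 30 mm deep with a steel thumbscrew, clamped on the front of the enclosure's post on the robot's right (enclosure's -y), 10 mm beyond the end of the lip. Axes as for lip_edge
- beaker: glass beaker, 60 mm across, 70 mm high, standing inside the enclosure on the base plate; origin under its centre; bystander
- bottle: amber bottle with white cap, 70 mm across, 150 mm high, standing on the bench beside the enclosure's front, to the robot's left; origin under its centre; bystander
- vial_rack: white rack with small black-capped vials, 70 x 110 x 48 mm, lying on the bench beside the enclosure's front, to the robot's right; origin under its centre; bystander

How it is judged:
By the outcome, as a careful person would: the job done as asked, in the order asked, and still so for the second after the job is handed in, with the robot touching nothing.
It also fails if it takes over 51 s, if anything falls off the work surface, if the arm or the gripper's body presses on something with over 40 N, if the wrist force passes 120 N, or if a joint passes its speed limit or range.

## Working session

There is one attempt and no reset: what is moved stays moved. The work goes in short steps, Python scripts to look and compute and a tool call to move; the robot and the scene stay as the last step left them, time stands still between calls to the robot, and variables do not carry over. Pictures are saved under pics/ and viewed, at most 10 in all, crops included, and the job is handed in when it is done.

Besides the shell and the picture viewer there is one more tool, called after "Request:" by a JSON object that holds its "api" and its "payload". arm_command: Moves the arm, as the interface text tells. Its arguments: {"type":"object","properties":{"motion":{"type":"array","items":{"type":"array","items":{"type":"number"}}},"grip_force":{"type":"number"}},"required":["motion"]}

```bash
mkdir -p pics; ls
cat > h.py <<'E'
import numpy as np,cv2
from scipy.spatial.transform import Rotation as R
from workcell import r
def get(n):
    d=r.get_image(n); d['f']=d['frame'].shape[0]/2/np.tan(np.radians(d['vfov'])/2)
    q=np.array(d['attitude'],float); d['Rm']=R.from_quat(q[[1,2,3,0]]).as_matrix() if q.size==4 else q.reshape(3,3)
    return d
def pt(d,u,v,z=None):
    if z is None: z=d['z_map'][int(v),int(u)]
    c=np.array([(u-d['cx'])/d['f'],-(v-d['cy'])/d['f'],-1])
    return np.array(d['origin'])+d['Rm']@(c*z)
def ray(d,u,v): 
    w=pt(d,u,v,1.)-np.array(d['origin']); return w
E
python3 - <<'E'
from h import *
for n in('side','top'):
    d=get(n); print({k:v for k,v in d.items() if k not in('frame','z_map','Rm')})
    cv2.imwrite(f'pics/{n}0.png',cv2.resize(d['frame'][:,:,::-1],(768,576)))
print(r.observe())
E
```

```text
pics
{'vfov': 49.797425798960134, 'cx': 259.6557234762943, 'cy': 196.78651354857357, 'origin': array([1007.08492241,  202.52910772, 1485.18970817]), 'attitude': array([0.51973795, 0.07928076, 0.13488704, 0.83987649]), 'f': np.float64(413.65292397492516)}
{'vfov': 47.45689529583366, 'cx': 252.28099105938716, 'cy': 188.61312711901007, 'origin': array([ 293.30446316,  -27.61889778, 1617.06558221]), 'attitude': array([ 0.74183351,  0.0803991 , -0.07263706, -0.66177253]), 'f': np.float64(436.79882926178163)}
{'clock': 0.1, 'q': array([ 9.13710092e-01,  3.81160718e-01,  1.29815330e+00,  2.66671061e-06,
        1.46360587e+00, -2.15322573e-01]), 'qd': array([-0.00127492, -0.00071148, -0.0027883 ,  0.00010579,  0.00044593,
        0.00124953]), 'joint_torque': array([ 3.98287171e-03, -4.49224734e+01, -2.31657171e+01, -2.05198307e-04,
        3.68445806e-03, -3.38599932e-06]), 'eef_pos': array([234.9962661 , 496.98554612, 230.76696543]), 'ee_rot': array([-2.81580536e-04,  2.19090206e-01,  9.75704382e-01, -6.00915602e-04]), 'contact_force': array([ 1.26330944, -0.74471574,  0.30162345]), 'wrist_torque': array([-0.05026701, -0.0231453 ,  0.0492921 ]), 'finger_force': 0.0, 'grip_width': 1.000350330804993}
```

View pics/side0.png

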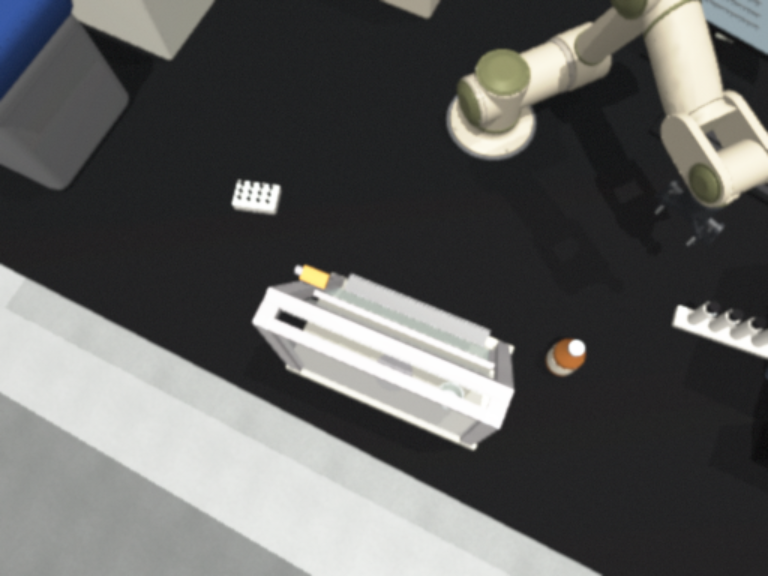

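View pics/top0.png

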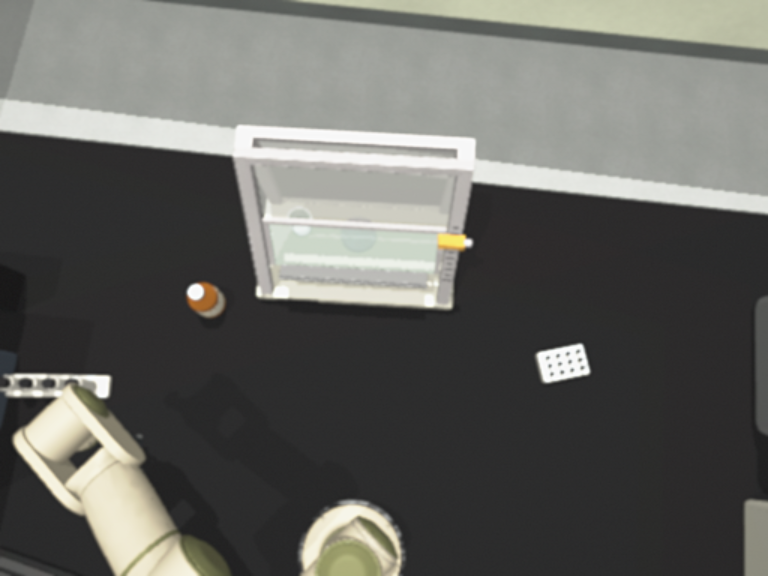

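The side view shows the brass marker at about (314,277) and the grey lip from (348,283) to (490,335). The top view shows the marker at (452,241) and the lip strip near (285–432, 265–285). Next I'll take close crops.

Run:
```python
from h import *
for n,(u0,u1,v0,v1) in {'side':(165,350,165,300),'top':(150,325,80,211)}.items():
    d=get(n); c=d['frame'][v0:v1,u0:u1,::-1]
    cv2.imwrite(f'pics/{n}1.png',cv2.resize(c,None,fx=4,fy=4,interpolation=cv2.INTER_CUBIC))
    hsv=cv2.cvtColor(d['frame'],cv2.COLOR_RGB2HSV)
    m=cv2.inRange(hsv,(13,120,120),(32,255,255)); k,l,s,cc=cv2.connectedComponentsWithStats(m)
    for i in range(1,k):
        if s[i][4]>15: print(n,s[i],cc[i],pt(d,*cc[i]))
    np.save(f'{n}1.npy',d['z_map'])
    for v in range(v0,v1,8 if n=='side' else 6): print(n,v,[(u,*pt(d,u,v).round().astype(int).tolist()) for u in ((230,260,290,320) if n=='side' else (200,240,280,300))])
```

```text
side [202 176  18  16  55] [211.96363636 181.69090909] [ 685.84034272 -131.2039318   292.52158047]
side [369 227  21  19 214] [377.47663551 237.48598131] [566.41761814 414.19546277 117.90696214]
side 165 [(230, 516, -183, 2), (260, 464, -79, 2), (290, 413, 25, 1), (320, 1007, 203, 1485)]
side 173 [(230, 544, -168, -2), (260, 494, -64, 3), (290, 441, 39, -3), (320, 391, 142, 0)]
side 181 [(230, 575, -152, 4), (260, 524, -49, 4), (290, 473, 53, 2), (320, 420, 155, -2)]
side 189 [(230, 613, -129, 38), (260, 552, -35, 0), (290, 501, 67, 1), (320, 451, 169, 1)]
side 197 [(230, 682, -78, 202), (260, 624, 2, 153), (290, 1007, 203, 1485), (320, 483, 182, 9)]
side 205 [(230, 668, -99, 41), (260, 646, 13, 139), (290, 605, 105, 154), (320, 508, 194, -3)]
side 213 [(230, 783, -4, 447), (260, 703, 42, 265), (290, 629, 117, 151), (320, 539, 207, 6)]
side 221 [(230, 801, 5, 443), (260, 724, 52, 259), (290, 666, 131, 196), (320, 614, 218, 164)]
side 229 [(230, 748, -57, 42), (260, 786, 85, 446), (290, 710, 146, 276), (320, 633, 229, 144)]
side 237 [(230, 838, 24, 437), (260, 727, 52, 45), (290, 771,
[... 2310 characters left out ...]
 -76, 225), (300, 681, -137, 288)]
top 170 [(200, 654, 191, 175), (240, 666, 55, 187), (280, 679, -79, 197), (300, 681, -144, 218)]
top 176 [(200, 641, 193, 140), (240, 653, 54, 158), (280, 667, -83, 164), (300, 668, -149, 189)]
top 182 [(200, 618, 189, 148), (240, 632, 52, 156), (280, 649, -85, 149), (300, 655, -153, 159)]
top 188 [(200, 620, 202, 38), (240, 612, 49, 152), (280, 626, -87, 160), (300, 642, -158, 124)]
top 194 [(200, 597, 199, 43), (240, 614, 53, 38), (280, 630, -94, 43), (300, 625, -162, 104)]
top 200 [(200, 577, 198, 27), (240, 592, 50, 38), (280, 607, -96, 44), (300, 617, -169, 39)]
top 206 [(200, 559, 198, 0), (240, 577, 49, -2), (280, 593, -100, 0), (300, 603, -176, -5)]
```

View pics/side1.png

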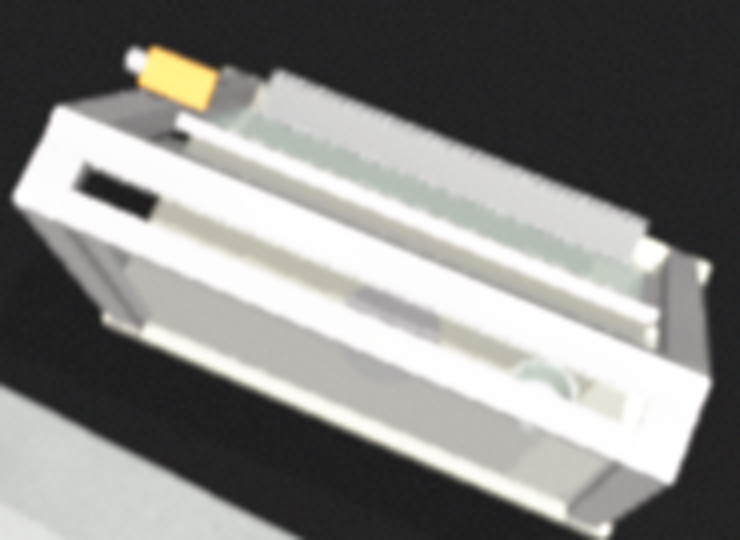

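View pics/top1.png

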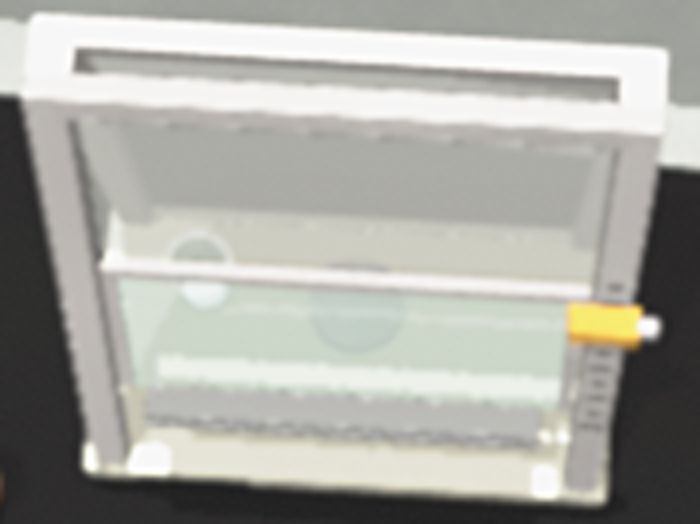

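The crops show the marker at side crop (178,78) and top crop (605,325). The lip's front edge is clear against the bench in the side view, and against the cream base plate at about y=440 in the top crop. I'll fit both edges to sub-pixel accuracy and triangulate.

```bash
cat > meas.py <<'E'
from h import *
from scipy.ndimage import map_coordinates
def avg(n,k=4):
    ds=[get(n) for _ in range(k)]; d=ds[0]; d['F']=np.mean([x['frame'].astype(float) for x in ds],0); return d
def profile(d,u,v0,v1,ch): 
    v=np.arange(v0,v1,.25); return v,map_coordinates(d['F'][:,:,ch],[v,np.full(v.size,u)],order=1)
E
python3 - <<'E'
from meas import *
s=avg('side');t=avg('top')
for u in(240,280,310):
    a=int(182+(u-237)*.43); print('side',u,a-6,s['F'][a-6:a+14,u].round().astype(int).tolist())
for u in(200,240,275): print('top',u,t['F'][172:206,u].round().astype(int).tolist())
print('mark side'); 
for u in(203,208,213): print(u,170,s['F'][170:196,u].round().astype(int).tolist())
print('mark top')
for u in(294,300,307): print(u,150,t['F'][150:172,u].round().astype(int).tolist())
# plane fit of pane
P=np.array([pt(t,u,v) for u in range(195,285,3) for v in range(153,172)]);c=P.mean(0)
n=np.linalg.svd(P-c)[2][2];print('pane',c,n*np.sign(n[2]))
E
```

```text
side 240 177 [[34, 35, 36], [36, 36, 37], [36, 35, 36], [35, 36, 36], [35, 36, 36], [36, 36, 36], [46, 46, 47], [105, 104, 104], [172, 173, 172], [190, 189, 188], [200, 200, 198], [211, 211, 209], [212, 211, 210], [212, 211, 210], [212, 211, 209], [210, 210, 209], [210, 210, 208], [208, 208, 207], [209, 208, 208], [210, 209, 209]]
side 280 194 [[35, 35, 36], [35, 34, 36], [34, 35, 36], [36, 35, 36], [35, 34, 36], [38, 37, 39], [76, 76, 76], [142, 141, 140], [184, 183, 182], [209, 208, 207], [217, 216, 214], [217, 217, 215], [216, 215, 214], [215, 214, 213], [215, 214, 213], [214, 215, 212], [214, 214, 212], [213, 213, 212], [213, 213, 212], [207, 208, 206]]
side 310 207 [[36, 35, 37], [35, 35, 36], [35, 34, 36], [34, 34, 36], [38, 38, 39], [68, 68, 68], [132, 132, 132], [188, 188, 187], [216, 216, 214], [220, 220, 218], [219, 219, 218], [218, 219, 218], [218, 218, 216], [218, 218, 217], [217, 217, 215], [217, 216, 214], [217, 216, 214], [217, 215, 214], [212, 212, 209], [201, 203, 199]]
top 200 [[238, 241, 234], [234, 238, 230], [221, 228, 218], [206, 216, 202], [196, 204, 192], [189
[... 3437 characters left out ...]
, [249, 226, 110], [248, 235, 112], [247, 236, 113], [247, 235, 112], [247, 234, 111], [248, 231, 108], [246, 218, 98], [230, 180, 84], [203, 158, 92], [173, 150, 120], [146, 138, 130], [137, 134, 132], [160, 157, 154], [169, 165, 161], [151, 148, 145]]
307 150 [[188, 184, 180], [186, 182, 178], [177, 174, 170], [168, 166, 163], [162, 160, 159], [160, 154, 151], [218, 178, 133], [253, 227, 118], [249, 237, 113], [247, 236, 112], [247, 236, 112], [247, 234, 112], [248, 236, 112], [250, 234, 108], [244, 203, 90], [206, 156, 72], [160, 124, 61], [104, 83, 50], [56, 49, 43], [40, 38, 39], [40, 38, 39], [40, 38, 39]]
pane [682.25848446  61.43525541 226.38075423] [0.96854228 0.10629802 0.2250035 ]
```

```bash
cat >> meas.py <<'E'
def cross(sig,v,lev,first=True):
    i=np.where(np.diff(np.sign(sig-lev)))[0]; i=i[0 if first else -1]
    return v[i]+(lev-sig[i])/(sig[i+1]-sig[i])*(v[i+1]-v[i])
def line(us,vs):
    us=np.array(us,float);vs=np.array(vs); p=np.polyfit(us,vs,1)
    for _ in range(3):
        e=vs-np.polyval(p,us); k=abs(e)<=max(.25,1.5*np.std(e)); p=np.polyfit(us[k],vs[k],1)
    return p,np.std(e[k])
def tri(s,ps,us,t,pt_,ut):
    n=np.cross(ray(s,us[0],np.polyval(ps,us[0])),ray(s,us[1],np.polyval(ps,us[1])))
    out=[]
    for u in ut:
        w=ray(t,u,np.polyval(pt_,u)); o=np.array(t['origin'])
        out.append(o+w*(n@(np.array(s['origin'])-o))/(n@w))
    return np.array(out)
psi=np.radians(6.4)
def slope(psi=psi): return np.array([np.sin(.43633)*np.cos(psi),np.sin(.43633)*np.sin(psi),np.cos(.43633)])
def brass(s,t):
    f=lambda d,u,a,b:(lambda v,x:(v,x))(*((lambda v:(v,map_coordinates(d['F'][:,:,0]-d['F'][:,:,2],[v,np.full(v.size,u)],order=1)))(np.arange(a,b,.25))))
    us=range(202,216); A=[cross(*f(s,u,168,184)[::-1],62) for u in us]
    ut=range(294,309); B=[cross(*f(t,u,159,175)[::-1],70,False) for u in ut]
    (pa,ea),(pb,eb)=line(us,A),line(ut,B)
    return tri(s,pa,(202,215),t,pb,(294,308)),pa,pb,(ea,eb)
E
python3 - <<'E'
from meas import *
s=avg('side');t=avg('top')
us=range(240,322,2); A=[]
for u in us:
    a=182+(u-237)*.43; v,x=profile(s,u,a-8,a+8,0); A.append(cross(x,v,111))
ut=range(192,282,2); B=[]
for u in ut:
    a=188+(u-200)*.04; v,x=profile(t,u,a-3,a+7,0); B.append(cross(x,v,198,False))
(pa,ea),(pb,eb)=line(us,A),line(ut,B); print(pa,pb,ea,eb)
L=tri(s,pa,(240,320),t,pb,(192,237,282)); print('lip bottom front',L)
M,qa,qb,e=brass(s,t); print('mark bottom front',M,qa,qb,e)
d=L[-1]-L[0]; print('yaw',np.degrees(np.arctan2(d[0],-d[1])))
sl=slope(); print('s lip',(L[1]@sl)+5,'s mark',(M.mean(0)@sl)+8)
# base plate front edge top view z=~38
b=[]
for u in (190,240,290):
    v,x=profile(t,u,193,212,0); b.append(pt(t,u,cross(x,v,130),1.)); w=b[-1]-t['origin']; b[-1]=t['origin']+w*((38-t['origin'][2])/w[2])
print('base',b); dd=b[-1]-b[0]; print(np.degrees(np.arctan2(dd[0],-dd[1])))
E
```

```text
[ 0.40700598 86.53144679] [5.78452728e-02 1.76673244e+02] 0.06685023310563261 0.17135471040680822
lip bottom front [[595.12138201 214.11248804 146.4015547 ]
 [603.73169944  58.84398511 146.11942296]
 [612.32517895 -96.12088194 145.83784295]]
mark bottom front [[ 675.19810761 -118.47412851  285.24161601]
 [ 677.64765808 -162.99288454  282.5834943 ]] [ 0.3902565  96.44218765] [7.35186258e-02 1.43740610e+02] (np.float64(0.10639157443537264), np.float64(0.11738492615196817))
yaw 3.1740505783254624
s lip 393.75805030166435 s mark 542.768379670074
base [array([574.49424728, 233.16999886,  38.        ]), array([584.29546654,  48.9350457 ,  38.        ]), array([ 594.83024145, -134.73191935,   38.        ])]
3.1638381636323047
```

Request:
{"api": "arm_command", "payload": {"motion": [[0,0,0,-7.1,0],[0,0,0,-7.1,0],[0,0,0,-7.1,0],[0,0,0,-7.2,0],[-1.7,-3.2,0,0,0],[-1.7,-3.2,0,0,0],[-1.7,-3.2,0,0,0],[-1.7,-3.2,0,0,0],[-1.7,-3.2,0,0,0],[-1.7,-3.2,0,0,0]], "grip_force": 40}}

```text
clock: 2.0
eef_pos: [348.2, 309.9, 231.5]
ee_rot: [0.0, -0.028, 1.0, 0.0]
contact_force: [0.7, 1.6, 0.1]
grip_width: 0.002
finger_force: 0.0
```

Request:
{"api": "arm_command", "payload": {"motion": [[-1.7,-3.2,0,0,0],[-1.7,-3.2,0,0,0],[-1.7,-3.2,0,0,0],[-1.7,-3.2,0,0,0],[-1.7,-3.2,0,0,0],[-1.7,-3.2,0,0,0],[-1.7,-3.2,0,0,0],[-1.7,-3.2,0,0,0],[0,0,0,0,0],[0,0,0,0,0]]}}

```text
clock: 3.0
eef_pos: [497.7, 62.8, 231.1]
ee_rot: [-0.0, -0.027, 1.0, 0.0]
contact_force: [-0.0, 0.2, -0.5]
grip_width: 0.004
finger_force: 0.0
```

Request:
{"api": "arm_command", "payload": {"motion": [[-1.5,0,3,0,0],[-1.5,0,3,0,0],[-1.5,0,3,0,0],[-1.5,0,0.5,0,0],[-1.0,0,0,0,0],[0,0,0,0,0]]}}

```text
clock: 3.6
eef_pos: [568.3, 67.8, 136.8]
ee_rot: [0.001, -0.028, 1.0, -0.0]
contact_force: [0.4, 0.6, 0.6]
grip_width: -0.0
finger_force: 0.0
```

Run:
```python
from h import *
a=get('side');b=get('top')
c=lambda d,u0,v0:cv2.resize(d['frame'][v0:v0+110,u0:u0+95,::-1],None,fx=4.2,fy=4.2,interpolation=cv2.INTER_CUBIC)
cv2.imwrite('pics/c2.png',np.hstack([c(a,225,140),c(b,195,130)]))
```

```text
(no output)
```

View pics/c2.png

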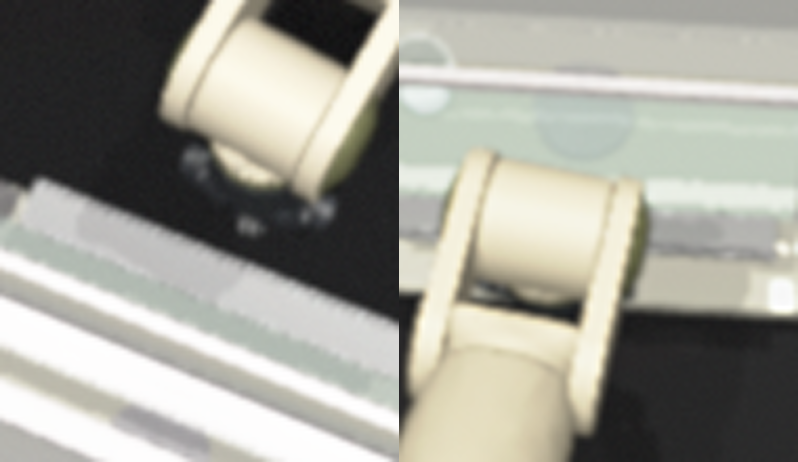

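The side half shows the wrist clear of the lip, with the dark gripper about 20–30 mm in front of it. Next I'll make contact gently.

Request:
{"api": "arm_command", "payload": {"motion": [[-0.4,0,0,0,0],[-0.4,0,0,0,0],[-0.4,0,0,0,0],[-0.3,0,0,0,0],[-0.2,0,0,0,0],[-0.2,0,0,0,0],[-0.1,0,0,0,0]]}}

```text
clock: 4.4
eef_pos: [587.7, 68.1, 136.3]
ee_rot: [-0.0, -0.028, 1.0, -0.0]
contact_force: [0.8, 0.8, -0.1]
grip_width: -0.002
finger_force: 0.0
```

Request:
{"api": "arm_command", "payload": {"motion": [[-0.1,0,0,0,0],[-0.1,0,0,0,0],[-0.1,0,0,0,0]]}}

```text
clock: 4.7
eef_pos: [590.6, 68.3, 136.3]
ee_rot: [0.0, -0.028, 1.0, -0.0]
contact_force: [0.1, -0.2, 0.9]
grip_width: -0.0
finger_force: 0.0
```

Request:
{"api": "arm_command", "payload": {"motion": [[-0.1,0,0,0,0],[-0.1,0,0,0,0],[-0.1,0,0,0,0]]}}

```text
clock: 5.0
eef_pos: [593.6, 68.4, 136.3]
ee_rot: [-0.0, -0.028, 1.0, -0.0]
contact_force: [-0.1, 0.5, -0.6]
grip_width: -0.002
finger_force: 0.0
```

Request:
{"api": "arm_command", "payload": {"motion": [[-0.1,0,0,0,0],[-0.1,0,0,0,0]]}}

```text
clock: 5.2
eef_pos: [595.6, 68.6, 136.3]
ee_rot: [-0.0, -0.028, 1.0, -0.0]
contact_force: [-0.5, 0.2, 0.3]
grip_width: 0.001
finger_force: 0.0
```

Request:
{"api": "arm_command", "payload": {"motion": [[-0.1,0,0,0,0],[-0.1,0,0,0,0],[-0.1,0,0,0,0]]}}

```text
clock: 5.5
eef_pos: [596.3, 68.6, 136.1]
ee_rot: [-0.003, -0.028, 1.0, -0.0]
contact_force: [-14.9, -2.3, 6.4]
grip_width: 0.004
finger_force: 7.5
```

Request:
{"api": "arm_command", "payload": {"motion": [[-0.1,0,0,0,0],[-0.1,0,0,0,0]]}}

```text
clock: 5.7
eef_pos: [596.5, 68.7, 136.1]
ee_rot: [-0.005, -0.028, 1.0, -0.0]
contact_force: [-24.5, -3.9, 11.1]
grip_width: 0.003
finger_force: 12.1
```

Request:
{"api": "arm_command", "payload": {"motion": [[0,0,-0.1,0,0],[0,0,-0.1,0,0],[0,0,-0.1,0,0]]}}

```text
clock: 6.0
eef_pos: [597.1, 68.7, 138.2]
ee_rot: [-0.005, -0.028, 1.0, -0.0]
contact_force: [-14.0, -3.4, 1.1]
grip_width: 0.002
finger_force: 6.8
```

Request:
{"api": "arm_command", "payload": {"motion": [[0,0,-0.1,0,0],[0,0,-0.1,0,0],[0,0,-0.1,0,0]]}}

```text
clock: 6.3
eef_pos: [598.3, 68.8, 141.3]
ee_rot: [-0.003, -0.028, 1.0, -0.0]
contact_force: [-8.1, -1.0, -1.1]
grip_width: -0.001
finger_force: 3.8
```

Request:
{"api": "arm_command", "payload": {"motion": [[-0.05,0,-0.1,0,0],[-0.05,0,-0.1,0,0],[-0.08,0,-0.15,0,0],[-0.08,0,-0.15,0,0],[-0.1,0,-0.2,0,0],[-0.1,0,-0.2,0,0]]}}

```text
clock: 6.9
eef_pos: [602.6, 69.0, 150.2]
ee_rot: [-0.004, -0.028, 1.0, -0.0]
contact_force: [-11.3, -2.6, -0.6]
grip_width: -0.004
finger_force: 5.5
```

```bash
cat > lip.py <<'E'
from meas import *
# sash travel: side-view front edge + top-view lip end segment at u>=272 (right of wrist); dump profiles
t=avg('top',3)
for u in (268,272,276,280): print(u,[int(x) for x in t['F'][150:196,u,0]])
E
python3 lip.py
```

```text
268 [186, 186, 194, 196, 197, 197, 196, 196, 196, 196, 197, 196, 196, 197, 197, 197, 196, 196, 197, 196, 196, 196, 196, 211, 227, 233, 231, 218, 184, 165, 163, 163, 163, 164, 167, 160, 145, 153, 163, 180, 192, 194, 193, 192, 193, 193]
272 [187, 183, 192, 196, 197, 196, 196, 196, 197, 197, 197, 196, 197, 196, 197, 197, 197, 196, 196, 196, 196, 196, 196, 211, 226, 233, 234, 229, 205, 172, 164, 164, 164, 165, 168, 163, 153, 151, 153, 176, 192, 194, 193, 193, 193, 193]
276 [196, 184, 191, 196, 197, 197, 196, 197, 196, 196, 197, 197, 197, 197, 197, 196, 197, 197, 197, 197, 197, 195, 196, 211, 227, 233, 234, 230, 214, 188, 180, 180, 180, 181, 181, 176, 163, 154, 159, 180, 191, 193, 193, 195, 195, 195]
280 [204, 182, 187, 194, 196, 197, 197, 196, 196, 197, 196, 196, 196, 196, 196, 197, 197, 197, 196, 196, 196, 196, 196, 208, 224, 232, 234, 229, 215, 189, 179, 180, 180, 181, 181, 181, 174, 162, 161, 172, 186, 198, 215, 222, 225, 224]
```

Request:
{"api": "arm_command", "payload": {"motion": [[-0.12,0,-0.25,0,0],[-0.14,0,-0.3,0,0],[-0.14,0,-0.3,0,0],[-0.14,0,-0.3,0,0],[-0.14,0,-0.3,0,0],[-0.14,0,-0.3,0,0],[-0.14,0,-0.3,0,0],[-0.14,0,-0.3,0,0],[-0.14,0,-0.3,0,0],[-0.14,0,-0.3,0,0]]}}

```text
clock: 8.05
eef_pos: [616.4, 69.8, 179.8]
ee_rot: [-0.004, -0.028, 1.0, -0.0]
contact_force: [-11.6, -1.6, 0.3]
grip_width: -0.002
finger_force: 5.8
```

Request:
{"api": "arm_command", "payload": {"motion": [[-0.14,0,-0.3,0,0],[-0.14,0,-0.3,0,0],[-0.14,0,-0.3,0,0],[-0.14,0,-0.3,0,0],[-0.14,0,-0.3,0,0],[-0.14,0,-0.3,0,0],[-0.14,0,-0.3,0,0],[-0.14,0,-0.3,0,0],[-0.14,0,-0.3,0,0],[-0.14,0,-0.3,0,0]]}}

```text
clock: 9.05
eef_pos: [630.4, 70.5, 209.9]
ee_rot: [-0.004, -0.028, 1.0, -0.0]
contact_force: [-12.1, -1.7, -0.3]
grip_width: 0.005
finger_force: 6.2
```

Request:
{"api": "arm_command", "payload": {"motion": [[-0.14,0,-0.3,0,0],[-0.14,0,-0.3,0,0],[-0.14,0,-0.3,0,0],[-0.14,0,-0.3,0,0],[-0.14,0,-0.3,0,0],[-0.14,0,-0.3,0,0],[-0.14,0,-0.3,0,0],[-0.14,0,-0.3,0,0],[-0.14,0,-0.3,0,0],[-0.14,0,-0.3,0,0]]}}

```text
clock: 10.05
eef_pos: [644.5, 71.3, 240.1]
ee_rot: [-0.004, -0.028, 1.0, -0.0]
contact_force: [-12.5, -1.7, 0.4]
grip_width: -0.004
finger_force: 6.5
```

Request:
{"api": "arm_command", "payload": {"motion": [[-0.14,0,-0.3,0,0],[-0.14,0,-0.3,0,0],[-0.14,0,-0.3,0,0],[-0.12,0,-0.25,0,0],[-0.09,0,-0.2,0,0],[-0.05,0,-0.1,0,0],[0,0,0,0,0]]}}

```text
clock: 10.75
eef_pos: [651.5, 71.7, 254.9]
ee_rot: [-0.003, -0.028, 1.0, -0.0]
contact_force: [-13.1, -2.2, 2.5]
grip_width: -0.001
finger_force: 6.6
```

Run:
```python
from meas import *
t=avg('top',3)
cv2.imwrite('pics/t3.png',cv2.resize(t['F'][125:215,170:330,::-1].astype(np.uint8),None,fx=5,fy=5,interpolation=cv2.INTER_CUBIC))
for u in (272,276,280): print(u,[int(x) for x in t['F'][150:185,u,0]])
```

```text
272 [190, 190, 190, 189, 184, 171, 160, 157, 157, 157, 157, 159, 161, 157, 143, 150, 153, 171, 184, 185, 185, 183, 187, 223, 248, 248, 247, 247, 247, 225, 199, 209, 218, 218, 218]
276 [190, 189, 190, 190, 186, 176, 168, 168, 169, 168, 170, 173, 175, 165, 150, 150, 153, 172, 184, 186, 185, 183, 187, 224, 248, 248, 247, 247, 248, 231, 193, 183, 184, 185, 184]
280 [189, 189, 190, 190, 190, 189, 186, 178, 174, 174, 174, 174, 175, 168, 154, 146, 145, 156, 175, 185, 185, 183, 186, 219, 246, 248, 247, 247, 248, 231, 193, 183, 184, 184, 184]
```

View pics/t3.png

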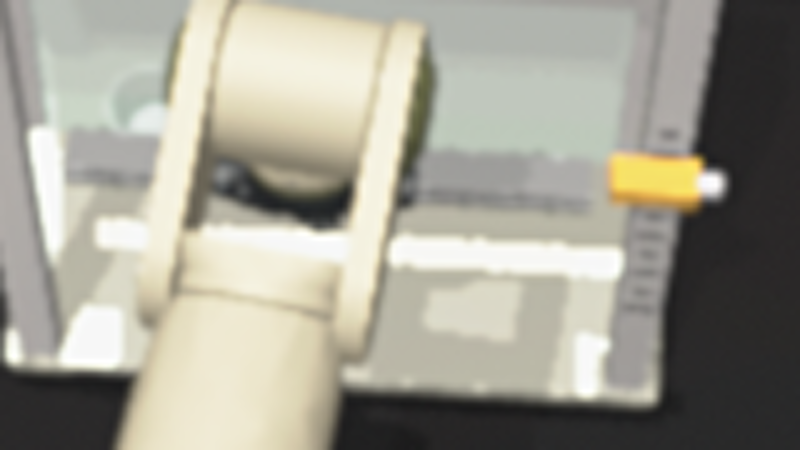

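The lip's lower edge (crop y≈205) is still below the marker (y 155–205), by an estimated 19–24 mm. I'll raise it 12 mm, back off and measure with a clear view.

Request:
{"api": "arm_command", "payload": {"motion": [[-0.05,0,-0.1,0,0],[-0.1,0,-0.2,0,0],[-0.1,0,-0.2,0,0],[-0.1,0,-0.2,0,0],[-0.1,0,-0.2,0,0],[-0.05,0,-0.1,0,0],[-0.02,0,-0.05,0,0],[0,0,0,0,0]]}}

```text
clock: 11.7
eef_pos: [656.4, 71.9, 265.5]
ee_rot: [-0.004, -0.028, 1.0, -0.0]
contact_force: [-14.3, -2.1, 2.1]
grip_width: -0.002
finger_force: 7.4
```

Request:
{"api": "arm_command", "payload": {"motion": [[0.1,0,0,0,0],[0.3,0,0,0,0],[1,0,0,0,0],[2.6,0,0,0,0],[4,0,0,0,0],[4,0,0,0,0],[4,0,0,0,0],[3,0,0,0,0],[1,0,0,0,0],[0,0,0,0,0]]}}

```text
clock: 12.7
eef_pos: [459.0, 61.0, 266.5]
ee_rot: [0.001, -0.028, 1.0, -0.0]
contact_force: [0.4, 0.7, 0.2]
grip_width: -0.003
finger_force: 0.0
```

```bash
cat > look.py <<'E'
from meas import *
s=avg('side',4);t=avg('top',4)
cv2.imwrite('pics/s4.png',np.hstack([cv2.resize(x['F'][v:v+60,u:u+100,::-1].astype(np.uint8),None,fx=4,fy=4,interpolation=cv2.INTER_CUBIC) for x,u,v in((s,190,165),(t,225,135))]))
for u in (255,263,270,277,282): print(u,[int(x) for x in t['F'][150:180,u,0]])
for u in (230,250,270,290,310): print(u,[int(x) for x in s['F'][int(175+(u-220)*.4):,u,0][:36]])
np.savez('look4',s=s['F'],t=t['F'])
E
python3 look.py
```

```text
255 [193, 195, 195, 185, 178, 176, 177, 176, 177, 175, 166, 157, 158, 166, 180, 187, 188, 188, 188, 188, 185, 191, 230, 249, 248, 247, 247, 248, 242, 224]
263 [193, 189, 180, 176, 176, 177, 176, 176, 178, 178, 168, 151, 153, 156, 173, 187, 189, 188, 188, 188, 186, 186, 211, 242, 248, 247, 247, 248, 242, 224]
270 [193, 193, 192, 190, 181, 177, 177, 177, 177, 177, 171, 157, 149, 149, 163, 181, 187, 188, 189, 188, 187, 186, 193, 231, 249, 248, 247, 247, 247, 238]
277 [193, 193, 192, 186, 180, 177, 177, 177, 177, 178, 181, 176, 160, 163, 163, 175, 187, 188, 188, 187, 188, 186, 191, 228, 249, 248, 247, 247, 248, 242]
282 [193, 193, 192, 187, 180, 177, 176, 177, 176, 177, 177, 166, 149, 149, 152, 173, 187, 189, 188, 188, 187, 187, 189, 220, 248, 249, 247, 247, 248, 243]
230 [35, 36, 35, 36, 42, 76, 137, 184, 200, 204, 195, 203, 212, 214, 213, 213, 212, 211, 211, 211, 211, 212, 208, 194, 192, 197, 199, 200, 199, 195, 189, 182, 175, 204, 248, 254]
250 [32, 31, 31, 31, 39, 105, 193, 230, 228, 211, 199, 206, 214, 216, 216, 215, 215, 215, 213, 213, 213, 213, 215, 208, 202, 200, 199, 200, 200, 198, 192, 185, 177, 188, 235, 253]
270 [34, 36, 36, 35, 38, 75, 152, 214, 223, 213, 201, 211, 218, 218, 218, 217, 217, 216, 216, 215, 215, 214, 211, 203, 197, 198, 200, 200, 201, 199, 192, 187, 181, 175, 210, 249]
290 [36, 36, 35, 35, 38, 64, 134, 202, 221, 207, 203, 204, 213, 219, 220, 219, 219, 218, 217, 216, 217, 216, 218, 217, 210, 204, 202, 202, 202, 201, 196, 190, 181, 173, 195, 244]
310 [35, 36, 36, 34, 36, 50, 113, 190, 221, 220, 214, 209, 216, 220, 220, 220, 220, 219, 219, 219, 218, 219, 218, 212, 200, 198, 201, 202, 202, 201, 198, 193, 186, 179, 183, 230]
```

View pics/s4.png

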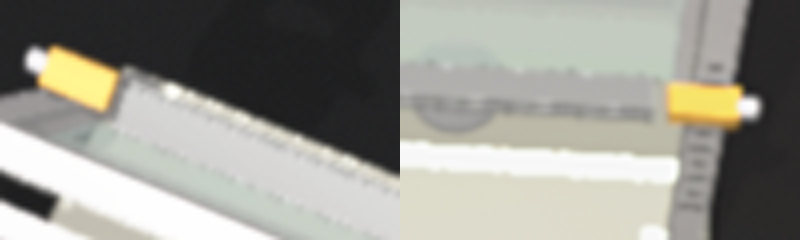

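```bash
cat > dep.py <<'E'
from meas import *
from scipy.ndimage import binary_erosion
psi=np.radians(3.17); sl=slope(psi); nn=np.array([-np.cos(.43633)*np.cos(psi),-np.cos(.43633)*np.sin(psi),np.sin(.43633)]); yy=np.array([-np.sin(psi),np.cos(psi),0])
for n in('side','top'):
    ds=[get(n) for _ in range(6)]; Z=np.array([d['z_map'] for d in ds]); Z=np.where(Z>0,Z,np.nan); z=np.nanmean(Z,0); d=ds[0]
    print(n,'noise',np.nanmedian(np.nanstd(Z[:,170:200,205:215],0)))
    v,u=np.mgrid[:384,:512]; c=np.stack([(u-d['cx'])/d['f'],-(v-d['cy'])/d['f'],-np.ones(u.shape)],-1)
    P=np.array(d['origin'])+(c*z[...,None])@d['Rm'].T
    S,N,Y=P@sl,P@nn,P@yy
    F=d['frame'].astype(int); br=(F[:,:,0]-F[:,:,2]>90)&(F[:,:,1]>215); br[:,330:]=0
    br=binary_erosion(br)
    print('brass',br.sum(),'S',np.nanpercentile(S[br],[10,50,90]).round(1),'N',np.nanpercentile(N[br],[5,50,95]).round(1),'Y',np.nanpercentile(Y[br],[5,50,95]).round(1),'med P',np.nanmedian(P[br],0))
    # cross-section of lip: S and N along view columns
    sel=(Y>-90)&(Y<170)&(S>515)&(S<575)
    h,e=np.histogram(S[sel],np.arange(515,576,3)); print('S hist',dict(zip(e.astype(int).tolist(),h.tolist())))
    Nb=np.median(N[br])
    for a in range(-28,24,4):
        k=sel&(abs(N-Nb-a)<2); print(a,k.sum(),np.median(S[k]).round(1) if k.any() else None,end=' | ')
    print()
E
python3 dep.py
```

```text
side noise 2.3788853
brass 104 S [549.4 550.7 552.2] N [-511.4 -501.9 -491.8] Y [-195.2 -174.4 -154.5] med P [ 696.21139151 -136.06066094  286.86415768]
S hist {515: 42, 518: 39, 521: 46, 524: 38, 527: 25, 530: 23, 533: 13, 536: 30, 539: 117, 542: 150, 545: 885, 548: 85, 551: 37, 554: 20, 557: 34, 560: 33, 563: 36, 566: 33, 569: 41, 572: 45}
-28 2 560.1 | -24 253 552.0 | -20 110 546.4 | -16 114 546.3 | -12 108 546.2 | -8 113 546.2 | -4 113 546.4 | 0 110 546.5 | 4 112 546.2 | 8 114 546.2 | 12 137 541.8 | 16 28 540.5 | 20 0 None | 
top noise 2.7464056
brass 59 S [550.4 551.6 552.7] N [-507.6 -499.9 -491.5] Y [-195.8 -173.8 -154.6] med P [ 695.11402305 -135.5539146   288.68488523]
S hist {515: 0, 518: 0, 521: 1, 524: 0, 527: 0, 530: 0, 533: 0, 536: 19, 539: 88, 542: 102, 545: 632, 548: 156, 551: 52, 554: 55, 557: 47, 560: 60, 563: 51, 566: 55, 569: 53, 572: 54}
-28 515 560.2 | -24 73 547.3 | -20 79 547.3 | -16 73 547.1 | -12 80 547.1 | -8 77 547.1 | -4 76 547.0 | 0 87 547.0 | 4 71 547.0 | 8 160 544.3 | 12 107 540.9 | 16 1 543.7 | 20 0 None |
```

Depth gives a clean result: lip top S≈546.3/547.05 and marker top 550.7/551.6. The target lip top is marker top − 3, so about 1.5 mm remains. I'll check the trend along the lip before the final nudge.

```bash
cat > fin.py <<'E'
from meas import *
from scipy.ndimage import binary_erosion
psi=np.radians(3.17); sl=slope(psi); nn=np.array([-np.cos(.43633)*np.cos(psi),-np.cos(.43633)*np.sin(psi),np.sin(.43633)]); yy=np.array([-np.sin(psi),np.cos(psi),0])
for n in('side','top'):
    ds=[get(n) for _ in range(8)]; Z=np.array([d['z_map'] for d in ds]); z=np.nanmean(np.where(Z>0,Z,np.nan),0); d=ds[0]
    v,u=np.mgrid[:384,:512]; c=np.stack([(u-d['cx'])/d['f'],-(v-d['cy'])/d['f'],-np.ones(u.shape)],-1)
    P=np.array(d['origin'])+(c*z[...,None])@d['Rm'].T; S,N,Y=P@sl,P@nn,P@yy
    F=d['frame'].astype(int); br=(F[:,:,0]-F[:,:,2]>90)&(F[:,:,1]>215); br[:,330:]=0; br=binary_erosion(br)
    A=lambda k:np.c_[np.ones(k.sum()),Y[k]+174,N[k]+501]
    def fit(k):
        for _ in range(4):
            p=np.linalg.lstsq(A(k),S[k],rcond=None)[0]; k2=k.copy(); k2[k]=abs(S[k]-A(k)@p)<2; k=k2
        return p,k.sum()
    k=(Y>-115)&(Y<205)&(abs(N+509)<9)&(abs(S-547)<4)
    pl,nl=fit(k); pm,nm=fit(br&(abs(S-551)<6))
    print(n,'lip',pl.round(4),nl,np.median(S[k]),'mark',pm.round(4),nm,np.median(S[br]),'lip needs up (med, extrap)',np.median(S[br])-3-np.median(S[k]),np.median(S[br])-3-pl[0])
E
python3 fin.py 2>/dev/null
```

```text
side lip [ 5.461717e+02 -1.000000e-04 -1.130000e-02] 601 546.3084766524299 mark [5.509266e+02 8.200000e-03 3.120000e-02] 100 550.8944980031127 lip needs up (med, extrap) 1.5860213506828131 1.7228317090517749
top lip [ 5.470828e+02  2.000000e-04 -2.100000e-03] 418 547.151590454732 mark [5.515827e+02 1.900000e-03 1.270000e-02] 59 551.658681709445 lip needs up (med, extrap) 1.507091254713032 1.5759087834705952
```

No tilt along the lip, so 1.6 mm remains. I'll return to contact and nudge it up.

Request:
{"api": "arm_command", "payload": {"motion": [[-2,0,0,0,0],[-4,0,0,0,0],[-4,0,0,0,0],[-4,0,0,0,0],[-3,0,0,0,0],[-1.5,0,0,0,0],[-0.7,0,0,0,0],[-0.3,0,0,0,0],[-0.2,0,0,0,0],[0,0,0,0,0]]}}

```text
clock: 15.5
eef_pos: [655.5, 71.9, 266.2]
ee_rot: [0.0, -0.028, 1.0, -0.0]
contact_force: [-0.7, -0.9, -0.4]
grip_width: 0.004
finger_force: 0.0
```

Request:
{"api": "arm_command", "payload": {"motion": [[-0.1,0,0,0,0],[-0.1,0,0,0,0],[-0.1,0,0,0,0],[0,0,0,0,0]]}}

```text
clock: 15.9
eef_pos: [656.4, 72.0, 266.2]
ee_rot: [-0.003, -0.028, 1.0, -0.0]
contact_force: [-14.1, -1.1, 3.5]
grip_width: -0.003
finger_force: 7.0
```

Request:
{"api": "arm_command", "payload": {"motion": [[-0.02,0,-0.04,0,0],[-0.02,0,-0.05,0,0],[-0.02,0,-0.05,0,0],[-0.01,0,-0.03,0,0],[0,0,0,0,0]]}}

```text
clock: 16.4
eef_pos: [656.9, 72.1, 267.4]
ee_rot: [-0.004, -0.028, 1.0, -0.0]
contact_force: [-13.6, -1.0, 1.8]
grip_width: 0.004
finger_force: 7.1
```

```bash
python3 fin.py 2>/dev/null
```

```text
side lip [ 5.47403e+02 -2.00000e-04 -1.92000e-02] 599 547.4673352599235 mark [ 5.508588e+02  7.300000e-03 -8.500000e-03] 97 550.9380576816206 lip needs up (med, extrap) 0.47072242169713263 0.53506177090037
top lip [5.482466e+02 7.000000e-04 9.900000e-03] 200 548.3832614757415 mark [ 5.517331e+02  1.310000e-02 -1.570000e-02] 54 551.6995311767822 lip needs up (med, extrap) 0.31626970104071006 0.4529659424563306
```

0.4 mm remains.

Request:
{"api": "arm_command", "payload": {"motion": [[-0.01,0,-0.02,0,0],[-0.01,0,-0.02,0,0],[0,0,0,0,0]]}}

```text
clock: 17.5
eef_pos: [657.1, 72.1, 267.8]
ee_rot: [-0.004, -0.028, 1.0, -0.0]
contact_force: [-14.2, -2.1, 1.1]
grip_width: 0.001
finger_force: 7.1
```

Request:
{"api": "arm_command", "payload": {"motion": [[0.1,0,0,0,0],[0.3,0,0,0,0],[1,0,0,0,0],[2.6,0,0,0,0],[4,0,0,0,0],[4,0,0,0,0],[4,0,0,0,0],[3,0,0,0,0],[1,0,0,0,0],[0,0,0,0,0]]}}

```text
clock: 18.5
eef_pos: [459.7, 61.0, 268.7]
ee_rot: [0.001, -0.028, 1.0, -0.0]
contact_force: [0.1, -0.2, -0.6]
grip_width: 0.004
finger_force: 0.0
```

```bash
python3 fin.py 2>/dev/null
```

```text
side lip [5.478172e+02 5.000000e-04 9.000000e-03] 600 547.8681566761614 mark [5.507464e+02 4.700000e-03 8.400000e-03] 101 550.7934460734594 lip needs up (med, extrap) -0.07471060270199814 -0.023777495195304255
top lip [ 5.485472e+02  5.000000e-04 -8.300000e-03] 424 548.6995650019528 mark [5.515635e+02 4.700000e-03 2.170000e-02] 59 551.7024504184869 lip needs up (med, extrap) 0.0028854165341272164 0.15524758527442373
```

The lip is level with the marker to within about 0.1 mm, and the arm is clear.

```bash
python3 -c "
from workcell import r
print(r.job_done())"
```

```text
the job is handed in; nothing more can be done
None
```

The window's lip now sits level with the brass marker, within about 0.1 mm by the depth cameras, and the job was handed in at about 19 s with the arm clear; because the tool can only point straight down, I pushed on the lip's front lower edge with closed fingers (no pinching) instead of squarely on its underside.

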